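# Lay the treat carton down on its board beside the budgie cage

### The job

Before the budgie is let out, lay the tall treat carton down: push it near its top with the fingertips so that it falls flat inside the outline drawn on the thin white board. Then, low down on its foot end, push the lying carton along the board until its top end is flush against the wooden ledge, still between the outline's long lines. Do not grip, lift or carry it, leave everything else on the table where it stands, and finish clear of it.

Things in the scene. Friction and masses are not known exactly. Their poses are not given: they have to be found in the camera images.
- carton: Tall slim stiff cardboard treat carton, 72 (its x) x 36 (its y) x 130 mm (its z), about 0.15 kg. Origin: centre of its underside, z to its top. It stands on the board across the end line of the outline, a broad face (its +y) turned to the outline and ledge within 0.1 rad. Pushed high on the opposite broad face it tips, and falls once it leans 0.27 rad; pushed low it slides. Lying it is 36 mm high.
- carton_top (a point): Centre of the carton's top end, 130 mm from the underside along its z; axes as the carton. When the carton lies, the top end and the underside are its two upright end faces, 72 wide x 36 mm high
- carton_mid (a point): Middle of the carton, 65 mm from the underside
- board: Fixed white laminate board on the table, 170 (its x) x 350 (its y) x 4 mm thick; origin under its centre, on the table; y points from the standing carton to the ledge. Thin dark lines outline a place 130 mm wide (x -65 to 65) and 210 mm long (y -70 to 140), closed by the ledge.
- outline (a point): Centre of the outlined place, on the board's top face (4 mm above the table), axes as the board. No other thing stands within 70 mm of the long middle line of the board
- ledge (a point): Middle of the ledge's face that looks to the carton (to the board's -y), 18 mm above the board's top; axes as the board. The ledge is a fixed wooden bar across the board, 170 mm long, 16 mm thick, 22 mm high above the board
- dish: Aluminium dish, 86 mm wide, 24 mm high; loose, beside the board, to be left alone. Origin: centre of its underside
- cone: White ceramic perch cone, 60 mm wide, 74 mm high; loose, beside the board, to be left alone. Origin: centre of its underside
- bell: Blue plastic bell toy, 52 mm wide, 53 mm high; loose, beside the board, to be left alone. Origin: centre of its underside
- grit_box: Squat square carton, 62 x 62 x 58 mm high; loose, beside the board, to be left alone. Origin: centre of its underside
- feeder: Transparent feeder tube standing on a 68 mm wide foot, 149 mm high; loose, beside the board, to be left alone. Origin: centre of its underside
- seed_jar: Glass seed jar, 84 mm wide, 120 mm high; loose, left of the board, to be left alone. Origin: centre of its underside
- scoop: Metal feed spoon, 170 mm long, lying on the table; loose, right of the board, to be left alone. Origin: under its middle
There are look-alikes about, which are no part of the job. What is shaped like the carton but purple or turquoise is not meant.

How it is judged:
By the outcome, as a careful person would: the job done as asked, in the order asked, and still so for the second after the job is handed in, with the robot touching nothing.
It also fails if it takes over 40 s, if anything falls off the work surface, if the arm or the gripper's body presses on something with over 40 N, if the wrist force passes 120 N, or if a joint passes its speed limit or range.

### The arm

A 6-joint arm with a two-finger parallel gripper is mounted at the origin on the work surface. World frame = base frame: x ahead of the robot, y to its left, z up, the work surface at z = 0. Lengths are in m, angles in rad, forces in N, time in s.
With the tool pointing down it reaches from about 0.35 to 0.775 m from the base axis. Payload 7.3 kg.
Tool frame: the origin (TCP) lies at the very end of the fingers, on their centre line; the grasp point (between the pads) lies 19 mm behind it; z points along the fingers, y is the direction in which the jaws open and shut (so a half turn about z gives the same grasp; the last joint's range is limited). The gripper opens to 92 mm and grips with 3 to 60 N. Pads are 19 mm wide; open, the fingers measure 130 mm over their backs; the gripper's body (75 mm by 190 mm) begins 47 mm behind the grasp point.
Start: joints at [0.981, 0.342, 1.524, -0, 1.275, -0.146], TCP at [0.225, 0.474, 0.227] pointing down, gripper open.
Joint ranges: [-2.53, 2.53], [-0.77, 2.02], [0.04, 2.7], [-1, 4.14], [0.28, 2.66], [-3.11, 3.11]. Speed limits (rad/s): [2.57, 2.57, 3.14, 3.14, 3.14, 3.14].

### API

Orientations are given as [roll, pitch, yaw] about the fixed x, y, z axes, in that order (R = Rz(yaw) Ry(pitch) Rx(roll)).
In Python, from cell import observe, read_camera, camera_info, hand_in gives the robot as it stands.
- The arm moves only by the tool jog_arm, never from a script. Its argument "rows" is one flat list of numbers, 5 for each row, row after row: the finger opening in mm, from 0 to 91.8, then the shift along the tool's x, y, z in mm, then the turn about the tool's z in degrees. In form: [gripper, tx, ty, tz, roll, gripper, tx, ty, tz, roll, ...]. A call has 1 to 20 rows; each row shifts and turns the commanded pose from where the row before left it, along the tool's axes as they then stand; what a row does not reach is not made up. A row lasts 1/10 s, in which the tool goes at most 50 mm and 8.59 degrees, less where a joint would pass 70% of its speed; a pose out of reach is approached as far as the arm can. A call with a gripper value outside its range is refused whole. The fingers move at their own pace and stop on an object; "grip_force" is the grip in N (left out, the last holds). Time passes only in rows, so rows that do not move let the fingers close. It gives the time, the measured TCP pose, the force and the opening at its end, in the units of the state.
- observe(): the state, without advancing time (a new reading comes with each control period).
- read_camera(name): name is "scene" or "top" or "wrist"; returns (picture, depth): 480x640x3 uint8, red, green, blue; 480x640 float32, m along the optical axis (not along the pixel's ray), 0 where there is no reading.
- camera_info(name): a dict with "fx", "fy", "cx", "cy" (pixels), "distortion" ([k1, k2, p1, p2, k3] as OpenCV has them; the pictures are not rectified), "extrinsics" (4x4, takes a point from camera to world coordinates); the wrist camera has in their place "tool_from_camera" (4x4, takes a point from camera to tool coordinates, whose origin is the TCP and whose axes are the flange's). Camera axes: x right, y up, looking along -z (the intrinsics and any distortion apply to the point x, -y, -z); pixel columns grow to the right and rows downward; lengths in m; the calibration is good to about 2 mm. A picture is of the moment at which its call begins: read the wrist's pose just before it. camera_info takes no time and is no camera call.
- hand_in(): hands the job in, once; it reports no verdict.
The state is a dict: "time": time; "qpos": joint angles; "qvel": joint speeds; "joint_efforts": joint torques, N m; "tool_pos": TCP position; "tool_rot": TCP orientation; "contact_force": force on the tool from outside, world axes, zero at the start; "torque": the same for the moment, N m; "opening": finger opening in m.
Only numpy, scipy, OpenCV 4.12 (cv2) and the standard library are available. Lean on these libraries where they do the work, as an engineer would, in place of code of your own. Each camera call takes 0.05 s, during which the arm holds its last target. There are 200 camera calls.

## Working session

There is one attempt and no reset: what is moved stays moved. The work goes in short steps, Python scripts to look and compute and a tool call to move; the robot and the scene stay as the last step left them, time stands still between calls to the robot, and variables do not carry over. Pictures are saved under pics/ and viewed, about 8 in all and at most 12, crops included, and the job is handed in when it is done.

Besides the shell and the picture viewer there is one more tool, called after ">>>" in YAML: its name, and indented under it one key for each argument. jog_arm: Moves the arm, as the interface text tells. Its arguments: {"type":"object","properties":{"rows":{"type":"array","items":{"type":"number"}},"grip_force":{"type":"number"}},"required":["rows"]}

```bash
mkdir -p pics
cat > h.py <<'E'
import numpy as np, cv2
from cell import observe, read_camera, camera_info, hand_in
def snap(n,f):
    p,d=read_camera(n); cv2.imwrite('pics/'+f+'.png',cv2.cvtColor(p,cv2.COLOR_RGB2BGR)); np.save('pics/'+f+'.npy',d); return p,d
def ray(n,u,v):
    c=camera_info(n); K=np.array([[c['fx'],0,c['cx']],[0,c['fy'],c['cy']],[0,0,1]])
    q=cv2.undistortPoints(np.array([[[u,v]]],float),K,np.array(c['distortion'],float))[0,0]
    T=np.array(c['extrinsics']); return T[:3,3],T[:3,:3]@np.array([q[0],-q[1],-1])
def atz(n,u,v,z):
    o,r=ray(n,u,v); return o+r*(z-o[2])/r[2]
def atd(n,u,v,d):
    o,r=ray(n,u,v); return o+r*d
E
python3 - <<'E'
from h import *
print(observe())
snap('scene','s0');snap('top','t0')
for n in('scene','top'): print(np.round(camera_info(n)['extrinsics'],3).tolist())
E
```

```text
{'time': 0.0, 'qpos': array([ 9.80991967e-01,  3.42723701e-01,  1.52505492e+00, -2.92192035e-05,
        1.27537449e+00, -1.46003779e-01]), 'qvel': array([ 0.00063637, -0.00013074, -0.00039741,  0.00050025,  0.00048706,
       -0.00054776]), 'joint_efforts': array([-4.01893567e-04, -4.31257474e+01, -2.44214487e+01,  7.16383453e-02,
        5.61140198e-02, -9.95096025e-05]), 'tool_pos': array([0.2251761 , 0.47379419, 0.22603122]), 'tool_rot': array([-3.14004473e+00, -1.99382327e-04,  2.69780045e+00]), 'contact_force': array([-0.28462936, -0.43268449, -0.77679511]), 'torque': array([-0.02907254,  0.020261  ,  0.01348291]), 'opening': 0.09226463355688971}
[[-0.467, -0.627, 0.623, 1.329], [0.884, -0.325, 0.336, 0.426], [-0.008, 0.708, 0.706, 0.982], [0.0, 0.0, 0.0, 1.0]]
[[0.046, 0.977, -0.208, 0.274], [-0.999, 0.046, -0.005, 0.024], [0.005, 0.208, 0.978, 1.305], [0.0, 0.0, 0.0, 1.0]]
```

View pics/t0.png

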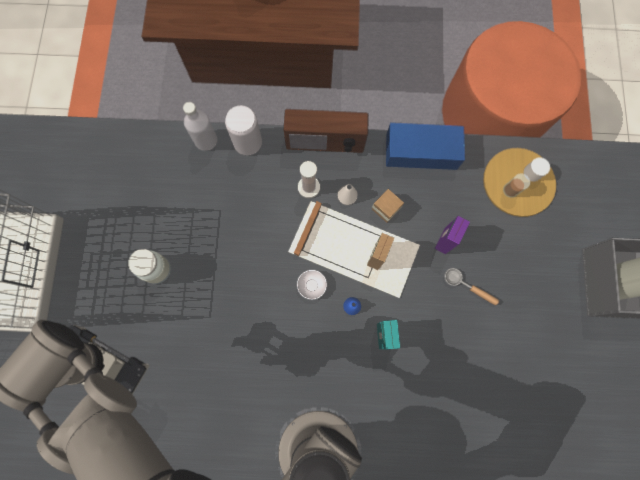

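View pics/s0.png

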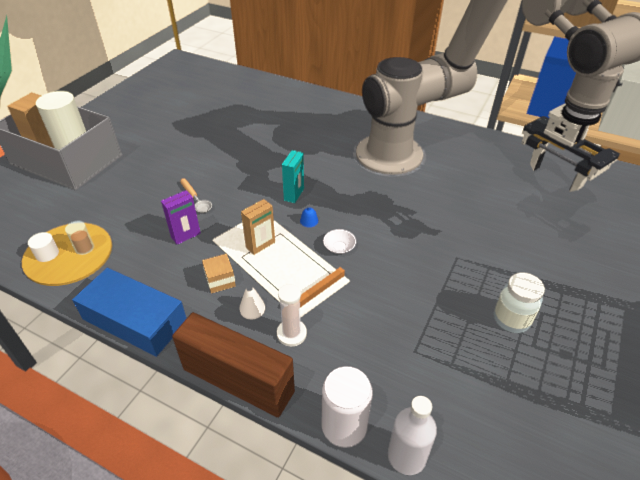

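The carton could be confused with the purple box (top 452,235), the turquoise box (389,335) or the squat grit box (388,206). The one I want is the brown box standing on the white board (top 380,252; scene 259,228). The ledge is at (308,230) and the seed jar is far left at (150,265). I'll check the choice in a close crop.

Run:
```python
import cv2
a=cv2.imread('pics/t0.png')[190:310,280:430]; cv2.imwrite('pics/c1.png',cv2.resize(a,None,fx=5,fy=5,interpolation=cv2.INTER_CUBIC))
```

```text
(no output)
```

View pics/c1.png

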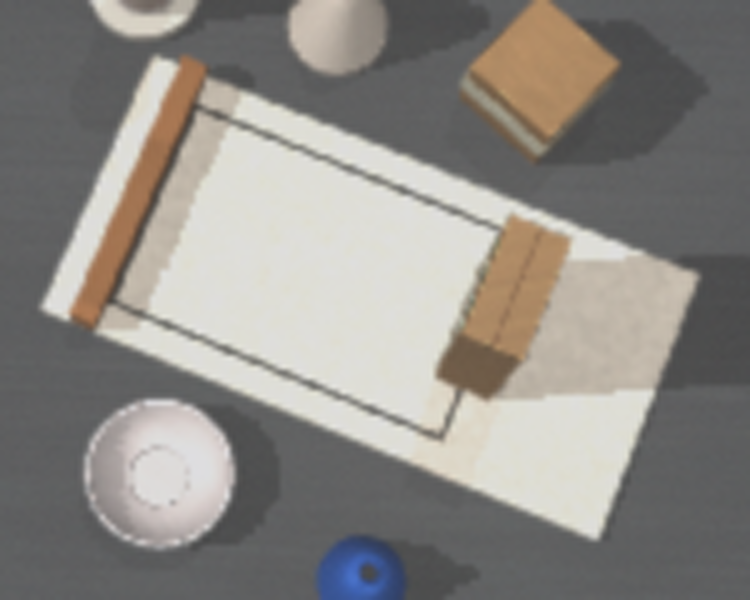

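The crop confirms it: the brown carton stands across the outline's end line. Its top face corners are at crop (510,213), (571,238), (520,362) and (462,333). The board corners are at (155,55), (700,272), (600,541) and (42,310).

Run:
```python
from h import *
P=lambda x,y,z: atz('top',280+(x+.5)/5-.5,190+(y+.5)/5-.5,z)
B=np.array([P(155,55,.004),P(700,272,.004),P(600,541,.004),P(42,310,.004)])
print(np.round(B,4)); c=B.mean(0); y=(B[0]+B[3]-B[1]-B[2])[:2]; y/=np.linalg.norm(y); x=np.array([y[1],-y[0]])
print('c',c,'y',y,np.arctan2(y[1],y[0]), [np.linalg.norm(B[i]-B[i-1]) for i in range(4)])
bf=lambda p:np.round(1000*np.array([(p[:2]-c[:2])@x,(p[:2]-c[:2])@y]),1)
T=[P(*q,.134) for q in((510,213),(571,238),(520,362),(462,333))]
for t in T: print('top',t.round(4),bf(t))
m=np.mean(T,0);print(m,bf(m))
for q in((438,378),(490,400)): print('foot',bf(P(*q,.004)))
for q in((203,108),(110,300),(440,436),(500,230)): print('line',bf(P(*q,.004)))
for q in((205,70),(95,327)): print('ledge',bf(P(*q,.026)))
# depth-based top face
d=np.load('pics/t0.npy'); pts=[]
for v in range(225,275):
  for u in range(360,400):
    if d[v,u]>0:
      p=atd('top',u,v,d[v,u])
      if p[2]>.115: pts.append(p)
pts=np.array(pts);print(len(pts),pts.mean(0),bf(pts.mean(0)))
r=cv2.minAreaRect((pts[:,:2]*1000).astype(np.float32));print(r,bf(np.array(r[0])/1000))
```

```text
[[ 0.7072  0.0523  0.004 ]
 [ 0.5884 -0.276   0.004 ]
 [ 0.4264 -0.218   0.004 ]
 [ 0.5472  0.1111  0.004 ]]
c [ 0.56732476 -0.08266216  0.004     ] y [0.34238922 0.93955821] 1.2213376874755826 [np.float64(0.17045070544637672), np.float64(0.34914107502544955), np.float64(0.17206412812898084), np.float64(0.35054363093401986)]
top [ 0.5846 -0.1443  0.134 ] [ 37.4 -52. ]
top [ 0.5724 -0.1771  0.134 ] [ 37.1 -87. ]
top [ 0.5038 -0.1509  0.134 ] [-36.3 -85.8]
top [ 0.518 -0.12   0.134] [-33.6 -51.9]
[ 0.54471742 -0.14806731  0.134     ] [  1.2 -69.2]
foot [-33.2 -54.5]
foot [-33.6 -87.2]
line [ 65.7 135.3]
line [-64.3 140.6]
line [-64.6 -68. ]
line [ 64.1 -56. ]
ledge [ 81.4 140.9]
ledge [-86.5 140. ]
387 [ 0.54293222 -0.14750684  0.13295863] [ -0.7 -69.3]
((544.422607421875, -148.38160705566406), (36.208740234375, 72.54182434082031), 69.47639465332031) [  1.  -69.6]
```

>>> jog_arm:
  rows: [20,-28,-25,0,0,20,-28,-25,0,0,20,-28,-25,0,0,20,-28,-25,0,0,20,-28,-25,0,0,20,-28,-25,0,0,20,-28,-25,0,0,20,-28,-25,0,0,20,-28,-25,0,0,20,-28,-25,0,0,20,-28,-25,0,0,20,-28,-25,0,0,20,-28,-25,0,0,20,-28,-25,0,0,20,-28,-25,0,0,20,-28,-25,0,0,20,-28,-25,0,0,20,-28,-25,0,0,20,-28,-25,0,0,20,-28,-25,0,0]

```text
time: 2.1
tool_pos: [0.5167, -0.2193, 0.2263]
tool_rot: [3.141, -0.001, 2.698]
contact_force: [0.7, 0.5, 1.0]
opening: 0.0201
```

>>> jog_arm:
  rows: [20,0,0,0,8.46,20,0,0,0,8.46,20,0,0,0,8.46,20,0,0,0,8.46,20,0,0,0,8.46,20,0,0,0,8.46,20,0,0,0,8.46,20,0,0,0,8.46,20,0,0,0,8.46,20,0,0,0,8.46,20,0,0,0,0,20,0,0,0,0]

```text
time: 3.3
tool_pos: [0.5163, -0.2178, 0.2264]
tool_rot: [-3.141, -0.0, 1.225]
contact_force: [-0.1, 0.5, 0.1]
opening: 0.02
```

```bash
cat >> h.py <<'E'
C=np.array([.56732,-.08266]); Y=np.array([.34239,.93956]); X=np.array([Y[1],-Y[0]])
bf=lambda p:np.round(1000*np.array([(p[:2]-C)@X,(p[:2]-C)@Y]),1)
def st():
    s=observe(); p=s['tool_pos']; print('t',round(s['time'],2),'board xy',bf(p),'z',p[2].round(4),'rpy',s['tool_rot'].round(4),'yawerr deg',np.degrees(s['tool_rot'][2]-1.2213).round(2),'F',s['contact_force'].round(2),'open',s['opening'])
E
python3 - <<'E'
from h import *
st(); snap('top','t1')
a=cv2.imread('pics/t1.png')[150:330,260:500]; cv2.imwrite('pics/c2.png',cv2.resize(a,None,fx=3,fy=3))
E
```

```text
t 3.3 board xy [  -1.6 -144.4] z 0.2264 rpy [-3.1409e+00 -2.0000e-04  1.2252e+00] yawerr deg 0.23 F [-0.13  0.53  0.14] open 0.019972002405491657
```

>>> jog_arm:
  rows: [20,0,1,28,0.23,20,0,1,28,0,20,0,0,28,0,20,0,0,27,0,20,10,0,0,0,20,10,0,0,0,20,10,0,0,0,20,10,0,0,0,20,0,0,0,0]

```text
time: 4.25
tool_pos: [0.5332, -0.1796, 0.1169]
tool_rot: [3.14, -0.0, 1.219]
contact_force: [0.6, -0.2, -0.7]
opening: 0.0194
```

>>> jog_arm:
  rows: [20,3,0,0,0,20,3,0,0,0,20,3,0,0,0,20,3,0,0,0,20,3,0,0,0,20,3,0,0,0,20,3,0,0,0,20,0,0,0,0]

```text
time: 5.05
tool_pos: [0.5396, -0.1609, 0.1156]
tool_rot: [-3.141, -0.0, 1.218]
contact_force: [0.5, 0.4, 0.7]
opening: 0.0204
```

Run:
```python
from h import *
st(); snap('scene','s1')
a=cv2.imread('pics/s1.png')[120:320,170:370]; cv2.imwrite('pics/c2.png',cv2.resize(a,None,fx=3,fy=3,interpolation=cv2.INTER_CUBIC))
```

```text
t 5.05 board xy [  0.7 -83. ] z 0.1156 rpy [-3.1414e+00 -2.0000e-04  1.2176e+00] yawerr deg -0.21 F [0.48 0.44 0.68] open 0.020402764501667548
```

View pics/c2.png

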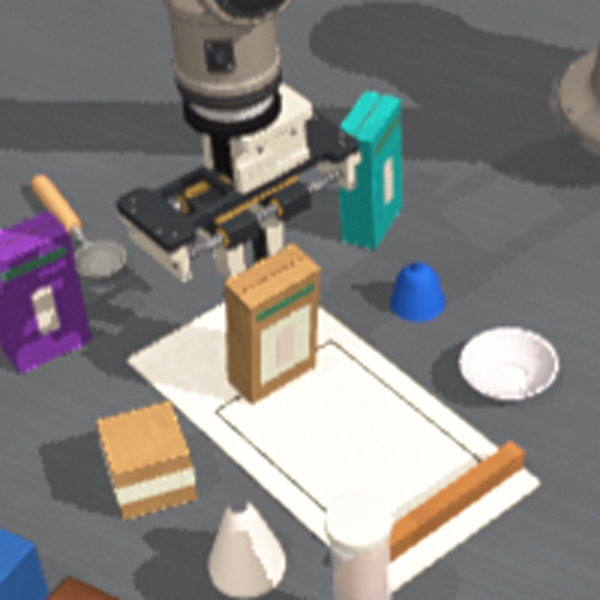

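The carton (crop 270,320) is just starting to lean, and nothing else has moved. I'll keep pushing slowly.

>>> jog_arm:
  rows: [20,3,0,0,0,20,3,0,0,0,20,3,0,0,0,20,3,0,0,0,20,3,0,0,0,20,3,0,0,0,20,3,0,0,0,20,0,0,0,0,20,0,0,0,0,20,0,0,0,0]

```text
time: 6.1
tool_pos: [0.5467, -0.1417, 0.1157]
tool_rot: [3.142, -0.0, 1.217]
contact_force: [0.4, 0.5, 0.2]
opening: 0.0198
```

Run:
```python
from h import *
st(); snap('scene','s2')
a=cv2.imread('pics/s2.png')[170:320,200:360]; cv2.imwrite('pics/c3.png',cv2.resize(a,None,fx=4,fy=4,interpolation=cv2.INTER_CUBIC))
```

```text
t 6.1 board xy [  0.9 -62.5] z 0.1157 rpy [ 3.1416e+00 -1.0000e-04  1.2171e+00] yawerr deg -0.24 F [0.35 0.47 0.2 ] open 0.019751854893800457
```

View pics/c3.png

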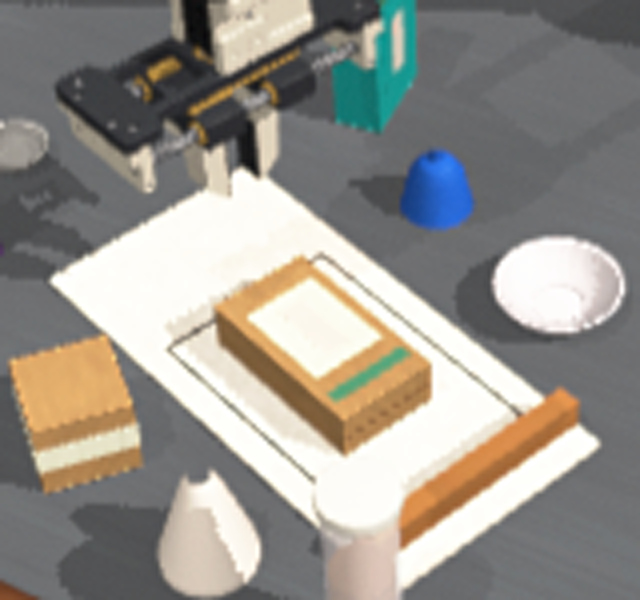

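The carton fell flat inside the outline. Its upper face corners are at crop (302,258), (217,305), (345,412) and (430,368). I'll back off and measure it.

>>> jog_arm:
  rows: [20,-15,0,0,0,20,-15,0,0,0,20,-15,0,0,0,20,-7,0,0,0,20,0,0,0,0]

```text
time: 6.65
tool_pos: [0.5282, -0.192, 0.1157]
tool_rot: [3.141, -0.0, 1.215]
contact_force: [0.3, 0.3, 0.3]
opening: 0.0198
```

```bash
cat >> h.py <<'E'
def lying(n,f,u0,u1,v0,v1,lo=.032,hi=.048):
    p,d=snap(n,f); pts=[]
    for v in range(v0,v1):
        for u in range(u0,u1):
            if d[v,u]>0:
                q=atd(n,u,v,d[v,u]); b=bf(q)
                if lo<q[2]<hi and abs(b[0])<60 and -75<b[1]<150: pts.append(b)
    pts=np.array(pts,np.float32); r=cv2.minAreaRect(pts)
    print(n,len(pts),r,np.round(cv2.boxPoints(r),1).tolist(), 'min/max y',pts[:,1].min(),pts[:,1].max())
E
python3 - <<'E'
from h import *
st()
lying('scene','s3',200,360,170,330)
lying('top','t3',290,430,190,310)
P=lambda x,y: atz('scene',200+(x+.5)/4-.5,170+(y+.5)/4-.5,.04)
for q in((302,258),(217,305),(345,412),(430,368)): print(bf(P(*q)))
E
```

```text
t 6.65 board xy [   0.7 -116.1] z 0.1157 rpy [ 3.1415 -0.      1.2149] yawerr deg -0.37 F [0.35 0.32 0.31] open 0.0197648956363823Traceback (most recent call last):
  File "<stdin>", line 3, in <module>
  File "h.py", line 22, in lying
    q=atd(n,u,v,d[v,u]); b=bf(q)
  File "h.py", line 12, in atd
    o,r=ray(n,u,v); return o+r*d
        ~~~^^^^^^^
  File "h.py", line 6, in ray
    c=camera_info(n); K=np.array([[c['fx'],0,c['cx']],[0,c['fy'],c['cy']],[0,0,1]])
ValueError: time passes only in moves, steps and waits
```

```bash
sed -i 's/^def ray/import functools\ncamera_info=functools.cache(camera_info)\ndef ray/' h.py
python3 - <<'E'
from h import *
lying('scene','s4',200,360,170,330)
lying('top','t4',290,430,190,310)
P=lambda x,y: atz('scene',200+(x+.5)/4-.5,170+(y+.5)/4-.5,.04)
for q in((302,258),(217,305),(345,412),(430,368)): print(bf(P(*q)))
E
```

```text
scene 1169 ((3.5759429931640625, 17.64078140258789), (134.13064575195312, 74.9712142944336), 89.39459228515625) [[-34.599998474121094, -49.0], [40.400001525878906, -49.79999923706055], [41.79999923706055, 84.30000305175781], [-33.20000076293945, 85.0999984741211]] min/max y -49.5 84.4
top 1120 ((2.7971038818359375, 14.98824691772461), (129.77552795410156, 73.76252746582031), 88.97213745117188) [[-35.20000076293945, -49.20000076293945], [38.5, -50.599998474121094], [40.79999923706055, 79.19999694824219], [-32.900001525878906, 80.5]] min/max y -50.2 80.5
[-31.4 -43.1]
[ 35.6 -46.6]
[34.1 77.8]
[-28.   85.7]
```

>>> jog_arm:
  rows: [20,0,2,25,-0.4,20,0,0,25,0,20,0,0,25,0,20,0,0,15,0,20,0,0,9,0,20,0,0,0,0,20,15,0,0,0,20,15,0,0,0,20,10,0,0,0,20,5,0,0,0,20,0,0,0,0]

```text
time: 7.9
tool_pos: [0.5464, -0.1476, 0.0171]
tool_rot: [3.141, -0.0, 1.226]
contact_force: [0.6, 0.2, -0.2]
opening: 0.02
```

>>> jog_arm:
  rows: [20,4,0,0,0,20,4,0,0,0,20,4,0,0,0,20,4,0,0,0,20,4,0,0,0,20,4,0,0,0,20,4,0,0,0,20,4,0,0,0,20,4,0,0,0,20,4,0,0,0,20,4,0,0,0,20,4,0,0,0,20,0,0,0,0]

```text
time: 9.2
tool_pos: [0.5624, -0.1029, 0.0167]
tool_rot: [-3.142, -0.0, 1.225]
contact_force: [0.1, -0.3, -0.1]
opening: 0.0203
```

Run:
```python
from h import *
st()
lying('top','t5',290,430,190,310)
a=cv2.imread('pics/t5.png')[190:310,280:430]; cv2.imwrite('pics/c5.png',cv2.resize(a,None,fx=5,fy=5,interpolation=cv2.INTER_CUBIC))
```

```text
t 9.2 board xy [  2.3 -20.8] z 0.0167 rpy [-3.1415e+00 -3.0000e-04  1.2247e+00] yawerr deg 0.2 F [ 0.08 -0.32 -0.05] open 0.020256451731526706
top 573 ((1.3500022888183594, 98.75), (73.10000610351562, 96.70000457763672), 0.0) [[-35.20000076293945, 147.10000610351562], [-35.20000076293945, 50.400001525878906], [37.900001525878906, 50.400001525878906], [37.900001525878906, 147.10000610351562]] min/max y 50.4 147.1
```

View pics/c5.png

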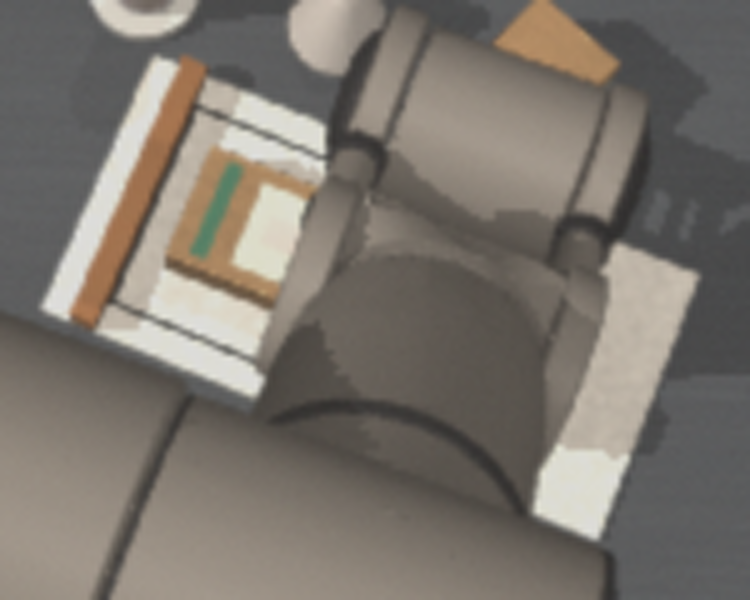

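The carton is sliding straight between the long lines. Its top end (crop 218,150 to 168,262) still has about 20 mm to go to the ledge.

>>> jog_arm:
  rows: [20,4,0,0,0,20,4,0,0,0,20,4,0,0,0,20,3,0,0,0,20,2,0,0,0,20,0,0,0,0]

```text
time: 9.85
tool_pos: [0.5681, -0.0872, 0.0167]
tool_rot: [3.141, -0.0, 1.225]
contact_force: [-0.2, -0.6, -0.2]
opening: 0.0202
```

>>> jog_arm:
  rows: [20,1,0,0,0,20,1,0,0,0,20,0,0,0,0]

```text
time: 10.15
tool_pos: [0.5687, -0.0857, 0.0167]
tool_rot: [3.141, -0.0, 1.224]
contact_force: [1.3, -0.9, 0.5]
opening: 0.0199
```

Run:
```python
from h import *
st(); snap('top','t6'); snap('scene','s6')
a=cv2.imread('pics/t6.png')[195:265,280:370]; cv2.imwrite('pics/c6.png',cv2.resize(a,None,fx=8,fy=8,interpolation=cv2.INTER_CUBIC))
```

```text
t 10.15 board xy [ 2.3 -2.4] z 0.0167 rpy [ 3.1415e+00 -1.0000e-04  1.2242e+00] yawerr deg 0.16 F [ 1.3  -0.87  0.53] open 0.019857335559516187
```

View pics/c6.png

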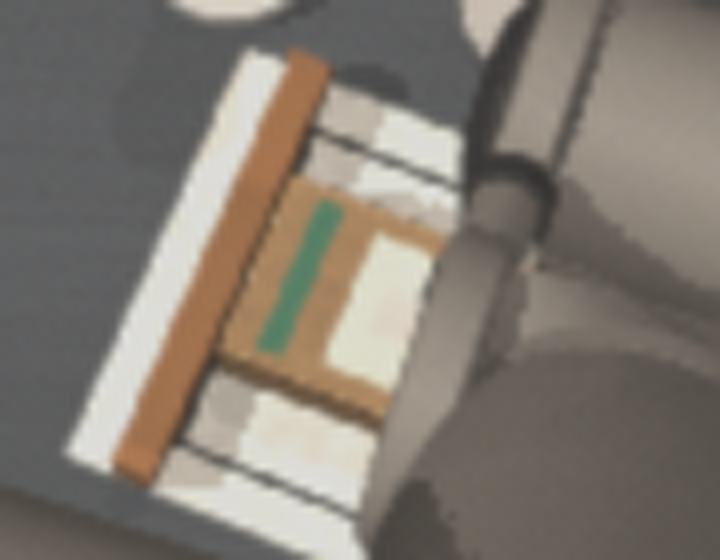

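The top end is now within a few mm of the ledge (crop 290,180 to 218,352). I'll creep forward until the force rises.

>>> jog_arm:
  rows: [20,1,0,0,0,20,1,0,0,0,20,0,0,0,0]

```text
time: 10.55
tool_pos: [0.5694, -0.0838, 0.0167]
tool_rot: [3.142, -0.0, 1.224]
contact_force: [0.5, -0.3, 0.3]
opening: 0.0202
```

>>> jog_arm:
  rows: [20,1,0,0,0,20,0,0,0,0]

```text
time: 10.75
tool_pos: [0.5698, -0.0828, 0.0168]
tool_rot: [3.141, -0.0, 1.224]
contact_force: [0.2, -0.4, 0.9]
opening: 0.02
```

>>> jog_arm:
  rows: [20,1,0,0,0,20,0,0,0,0]

```text
time: 10.95
tool_pos: [0.57, -0.082, 0.0167]
tool_rot: [-3.142, 0.0, 1.224]
contact_force: [-0.5, -1.1, 1.2]
opening: 0.02
```

>>> jog_arm:
  rows: [20,1,0,0,0,20,0,0,0,0]

```text
time: 11.15
tool_pos: [0.57, -0.082, 0.0167]
tool_rot: [-3.141, 0.001, 1.224]
contact_force: [-2.7, -5.4, 0.5]
opening: 0.0198
```

>>> jog_arm:
  rows: [20,1,0,0,0,20,0,0,0,0]

```text
time: 11.35
tool_pos: [0.5699, -0.0818, 0.0168]
tool_rot: [-3.141, 0.003, 1.224]
contact_force: [-5.0, -9.1, 2.1]
opening: 0.0196
```

>>> jog_arm:
  rows: [20,-2,0,0,0,20,-5,0,0,0,20,-15,0,0,0,20,-20,0,0,0,20,-20,0,-10,0,20,0,0,-40,0,20,0,0,-40,0,20,0,0,-40,0,20,0,0,-40,0,20,-40,0,-20,0,20,-40,0,0,0,20,0,0,0,0,20,0,0,0,0]

```text
time: 12.65
tool_pos: [0.5217, -0.2147, 0.2065]
tool_rot: [-3.141, -0.001, 1.222]
contact_force: [0.8, 0.7, 0.0]
opening: 0.0203
```

Run:
```python
from h import *
st(); lying('scene','s7',200,370,170,340); snap('top','t7')
a=cv2.imread('pics/s7.png')[190:340,200:360]; cv2.imwrite('pics/c7.png',cv2.resize(a,None,fx=4.9,fy=4,interpolation=cv2.INTER_CUBIC)[:600])
a=cv2.imread('pics/t7.png')[165:315,280:470]; cv2.imwrite('pics/c8.png',cv2.resize(a,None,fx=4,fy=4,interpolation=cv2.INTER_CUBIC))
```

```text
t 12.65 board xy [   2.3 -139.6] z 0.2065 rpy [-3.1412e+00 -6.0000e-04  1.2218e+00] yawerr deg 0.03 F [0.78 0.74 0.04] open 0.020332387074326788
scene 1249 ((1.4000015258789062, 78.5999984741211), (134.1999969482422, 76.0), 90.0) [[-36.599998474121094, 11.5], [39.400001525878906, 11.5], [39.400001525878906, 145.6999969482422], [-36.599998474121094, 145.6999969482422]] min/max y 11.5 145.7
```

View pics/c7.png

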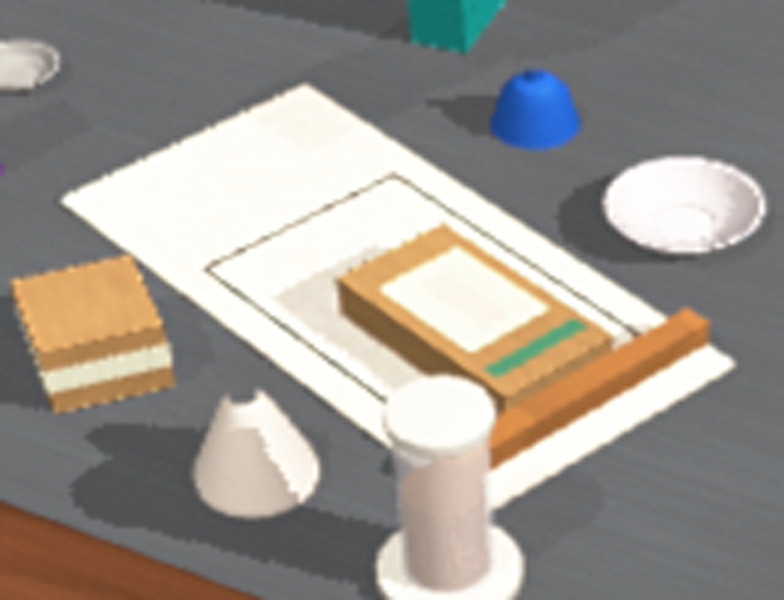

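View pics/c8.png

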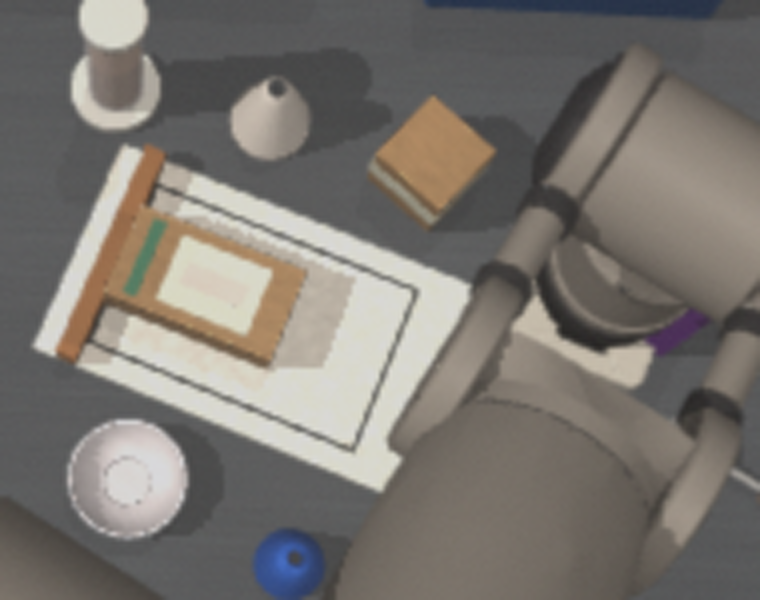

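The top end sits against the ledge and between the long lines. The neighbours look untouched and the arm is clear. Handing in.

```bash
python3 -c "
from cell import hand_in
print(hand_in())"
```

```text
the job is handed in; nothing more can be done
None
```

The carton is lying flat with its top end against the wooden ledge, between the outline's long lines, and the job is handed in. I tipped it with the fingertips about 111 mm above the board. I then pushed it about 60 mm along the board, low on its foot end, and never gripped or lifted it.

**Contact with the ledge:** over the last few millimetres the tool stopped advancing and the force rose to about 10 N. I took that as the carton meeting the ledge. I then backed off to about 0.21 m up, about 150 mm back from the carton's foot end, at 12.65 s.

**Final position:** the last measurement shows the carton square to the board. It spans about x -37 to 39 mm, inside the ±65 mm lines, with its foot end at y ≈ 11.5 mm. The measured far edge, 145.7 mm, lies past the ledge face at 140 mm. I put this down to ledge surface points and depth blur being counted in, since the same camera read 134 mm for the 130 mm carton while it was clear of the ledge.

**Everything else:** in the last two pictures the feeder, cone, bell, dish and grit box look unmoved. I judged that by eye and did not measure it. The seed jar was outside those last crops and the scoop was only partly in view, so I did not check either one.

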